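# Demould a cast bracket

### The arm

A 7-joint arm with a two-finger parallel gripper is mounted at the origin on a cart in front of the work surface, level with it; the furniture and walls round the work are solid. World frame = base frame: x ahead of the robot, y to its left, z up, the work surface at z = 0. Lengths are in m, angles in rad, forces in N, time in s.
With the tool pointing down it reaches from about 0.375 to 0.925 m from the base axis. Payload 3.1 kg.
Tool frame: the origin (TCP) lies between the finger pads; the fingertips stand 19 mm ahead of it and the grasp point (between the pads) is the TCP; z points along the fingers, y is the line along which they close (so a half turn about z gives the same grasp; the last joint's range is limited). The gripper opens to 85 mm and grips with 20 to 120 N. Pads are 22 mm wide; open, the fingers measure 114 mm over their backs; the gripper's body (76 mm by 85 mm) begins 54 mm behind the grasp point. The pads swing forward as they close: fully open they stand 13 mm farther back than shut.
Start: joints at [-1.311, 0.383, 0.044, 1.598, -0.018, 1.161, -0.05], TCP at [0.228, 0.609, 0.25] pointing down, gripper open.
Joint ranges: [-2.61, 2.61], [-0.41, 2.15], [-1.48, 1.57], [0, 2.5], [-1.57, 4.71], [0.05, 1.97], [-2.85, 2.85]. Speed limits (rad/s): [2.79, 2.79, 3.14, 3.14, 3.14, 3.14, 3.14].

### API

Orientations are given as a unit quaternion [x, y, z, w].
In Python, from bench import move_ptp, movel, move_j, move_gripper, pause, inverse_kinematics, read_camera, camera_params, MotionError, sign_off, look_for, tip_of, read_time_s, read_qpos, read_joint_vel, read_effort, read_eef_pos, read_tcp_rot, read_ft_force, read_ft_torque, read_finger_gap, read_grasp_force gives the robot as it stands. Calls block until the motion is done:
- move_ptp(position, orientation): joint-space move of the TCP to a pose.
- movel(position, orientation=None, speed=0.15): straight line of the TCP; orientation=None keeps the orientation; speed is the mean speed in m/s.
- move_j(angles): joint-space move.
- move_gripper(opening, effort=None): finger opening in m; effort is the grip in N (None keeps the last); returns when the fingers have stopped.
- pause(seconds).
- inverse_kinematics(position, orientation): joint angles nearest the present ones, or None.
- read_camera(name): name is "side" or "top" or "wrist"; returns the picture (384x512x3 uint8, red, green, blue); there is no depth.
- camera_params(name): a dict with "K" (3x3 intrinsics, pixels), "camera_from_world" (4x4, takes a point from world to camera coordinates). Camera axes: x right, y down, z forward; pixel columns grow to the right and rows downward; lengths in m; the calibration is good to about 2 mm. A picture is of the moment at which its call begins: read the wrist's pose just before it. camera_params takes no time and is no camera call; for the wrist camera it gives the pose at the moment of the call.
A pose or a line that the arm cannot do raises MotionError and nothing moves.
- sign_off(): hands the job in; it is judged then, once.
Trained networks look in the newest picture that a camera, given by its name, has taken for a name from the list of things; names that differ only in an ending like _2 or _b are one class to them, and where a whole thing is asked for, a point or a joint stands for the part that bears it (a point fixed in the world has none). Each returns a list of dicts, best first, with "confidence" (0 to 1); they miss things now and then, are a little off and sometimes report something else, mostly with a low value. They report only what shows in the picture. A call takes as long as a camera call. They do not tell look-alikes from the thing itself.
- look_for(camera, name): "at" ([column, row] in pixels, amid what is visible of it).
- tip_of(camera, name): "at" ([column, row] in pixels: a listed point, or the origin of a listed thing).
Readings, each from a call of its own:
- read_time_s(): time.
- read_qpos(): joint angles.
- read_joint_vel(): joint speeds.
- read_effort(): joint torques, N m.
- read_eef_pos(): TCP position.
- read_tcp_rot(): TCP orientation.
- read_ft_force(): force on the tool from outside, world axes, zero at the start.
- read_ft_torque(): the same for the moment, N m.
- read_finger_gap(): finger opening in m.
- read_grasp_force(): force on a finger pad.
Only numpy, scipy, OpenCV 4.12 (cv2) and the standard library are available. Lean on these libraries where they do the work, as an engineer would, in place of code of your own. Each camera call takes 0.05 s, during which the arm holds its last target. There are 200 camera calls.

### The job

Push the front bar of the folding dust cover back until its two panels stand folded up against each other, then lift the cast bracket out of the open mould and set it down gently in the metal tray, lying on its foot plate with its web up. Then let go and unfold the cover forward and down again to its stop over the empty mould. Leave the beaker, the vial and the screwdriver where they are.

Things in the scene. Friction and masses are not known exactly. Their poses are not given: they have to be found in the camera images.
- stand: Casting stand, fixed: grey base plate 200 x 164 x 10 mm; a steel rail on posts along each long side (at y = +-74 mm, 10 mm wide, top at height 78 mm, 138 mm free between them); a cross beam at the far end. Origin: centre of its underside, on the worktop. +x runs along the rails to the far end with the cover's fixed hinge (about away from the robot), z up. Only the mould stands between the rails.
- cover_a (a joint): Folding dust cover of two aluminium panels, 75 mm long each (hinge to hinge), 136 mm wide, 5 mm thick. Both slope up from level by the same angle a = 0.25 rad + this value, like a roof. 0 (stop): spread out, closed. 1.24 (stop): both stand upright, folded against each other at the far end of the stand. Starts between 0.02 and 0.35. Friction holds it where it is left.
- cover_hinge (a point): Middle of the fixed hinge line, on which the rear panel hangs: at x = +78 mm of the stand's frame, 84 mm above the worktop; the line runs along the stand's y.
- cover_ridge (a point): Middle of the hinge line between the two panels, the cover's top edge, 136 mm long along the stand's y: 75*cos(a) mm from the fixed hinge line towards the stand's -x and 75*sin(a) mm above it. Panels and hinge reach about 5 mm beyond this line. Pushing this edge towards -x, then down, unfolds the cover (under 6 N).
- cover_bar (a point): Middle of the axis of the steel bar on the front panel's free edge: 12 mm in diameter, 162 mm long along the stand's y. It slides along the rails, always 84 mm above the worktop, 150*cos(a) mm from the fixed hinge line towards the stand's -x. Pushing it to +x folds the cover (3 to 5 N). Nothing stands before it but small stops at the rail ends.
- mould: Dark steel open mould, fixed on the stand's base plate, 112 x 76 x 24 mm, top face 34 mm above the worktop, axes parallel to the stand's, centre 14 to 28 mm to the -x side of the stand's centre. Origin: centre of its underside. One rectangular cavity in its top, open upward, 91 x 49 mm, 14 mm deep (floor 10 mm above the origin), long side along x.
- casting: White cast bracket, 100 to 200 g, loose in the cavity with 2.5 mm play all round: foot plate 86 x 44 x 10 mm (long side along x) and an upright web 62 mm long (x), 12 mm thick (y), reaching 41 mm above the underside. Origin: centre of the underside; z up. In the mould the web's top is 61 mm above the worktop, 27 mm above the mould; pinch it across its 12 mm from above.
- tray: Open steel tray, fixed, 180 x 120 mm outside (long side along its x), 22 mm high, walls and floor 4 mm. Origin: centre of its underside on the worktop. Stand and tray may lie either way round, left or right of the robot. Between them, farther back, stands a tall fixed laboratory balance (from x = 0.6 m on, y about -0.12 to 0.08 m in the robot frame): keep clear of it when crossing over.
- tray_in (a point): Centre of the tray's inner floor; axes as the tray's.
- beaker_50: Bystander: empty glass beaker, 43 mm wide, 56 mm high. Origin: centre of its underside.
- vial_free: Bystander: small vial with a black cap, 28 mm wide, 56 mm high. Origin: centre of its underside.
- screwdriver: Bystander: screwdriver with a red handle, 173 mm long, lying down along its y, 26 mm high. Origin: underside, middle.
Things that resemble listed ones, but are neither listed nor needed, are in the scene too. Several things have the shape of the casting; the one meant has the colours described above.

How it is judged:
On the way, in this order (a step that is already met when the one before it is completed fails the run):
1. the cover is folded up, its panels against each other (value of joint cover_a above 1.13 rad), for 0.2 s.
2. the bracket is lifted clear out of the mould (z of casting in the frame of mould above 0.05 m), for 0.2 s.
3. the bracket lies in the tray on its foot plate, released (horizontal distance between casting and tray_in below 0.065 m and z of casting in the frame of tray_in between -0.004 and 0.004 m and angle between casting's own z axis and vertical below 0.1 rad and contact force between casting and the fingers below 0.2 N and linear speed of casting below 0.02 m/s), for 0.3 s.
4. the cover is unfolded again over the mould (value of joint cover_a below 0.15 rad), for 0.2 s.
At the end, for the whole second after the job is handed in: The bracket lies at rest on its foot plate on the tray's floor (underside within 4 mm of the floor, tilt under 0.1 rad, anywhere inside the walls), released, and the cover is unfolded over the mould (joint value under 0.15) (all of step 3 and value of joint cover_a below 0.15 rad); the robot touches nothing.
It fails at once if the beaker is pushed away (over 25 mm) or tipped over (distance of beaker_50 from where it was at the start of the episode above 0.025 m or angle between beaker_50's own z axis and vertical above 0.5 rad).
It fails at once if the vial is pushed away (over 25 mm) or tipped over (distance of vial_free from where it was at the start of the episode above 0.025 m or angle between vial_free's own z axis and vertical above 0.5 rad).
It fails at once if the screwdriver is pushed away (over 25 mm) or tipped over (distance of screwdriver from where it was at the start of the episode above 0.025 m).
It fails at once if the bracket is dropped or thrown (moves faster than 0.6 m/s while not held, a fall of about 20 mm) (linear speed of casting above 0.6 m/s and contact force between casting and the fingers below 0.2 N).
It also fails if it takes over 64 s, if anything falls off the work surface, if the arm or the gripper's body presses on something with over 40 N, if the wrist force passes 120 N, or if a joint passes its speed limit or range.

## Working session

There is one attempt and no reset: what is moved stays moved. The work goes in short steps, each a Python script; the robot and the scene stay as the last script left them, time stands still between calls to the robot, and variables do not carry over. Pictures are saved under pics/ and viewed, at most 10 in all, crops included, and the job is handed in when it is done.

```bash
mkdir -p pics; ls; python3 - <<'E'
from bench import *
import cv2,numpy as np
ims=[]
for c in ["side","top"]:
    im=read_camera(c)[:,:,::-1]; cv2.imwrite(f"pics/{c}0.png",im); ims.append(im)
    p=camera_params(c); T=np.linalg.inv(p["camera_from_world"]); print(c,p["K"].round(0).tolist(),T[:3,3].round(3),T[:3,2].round(2))
    for n in ["stand","cover_hinge","cover_ridge","cover_bar","mould","casting","tray","tray_in","beaker_50","vial_free","screwdriver"]:
        print(n,[(np.round(d["at"]).tolist(),round(d["confidence"],2)) for d in tip_of(c,n)][:4])
cv2.imwrite("pics/a.png",cv2.resize(ims[0],(800,600)));cv2.imwrite("pics/b.png",cv2.resize(ims[1],(800,600)))
print(read_time_s(), read_tcp_rot(), read_finger_gap())
E
```

```text
pics
side [[392.0, 0.0, 249.0], [0.0, 392.0, 198.0], [0.0, 0.0, 1.0]] [ 0.305 -0.927  0.576] [ 0.18  0.86 -0.47]
stand [([249.0, 181.0], 0.59)]
cover_hinge [([275.0, 160.0], 0.6)]
cover_ridge [([251.0, 153.0], 0.86)]
cover_bar [([235.0, 158.0], 0.52)]
mould [([236.0, 179.0], 0.77), ([250.0, 151.0], 0.72)]
casting [([252.0, 246.0], 0.85), ([242.0, 178.0], 0.59), ([286.0, 285.0], 0.55)]
tray [([284.0, 287.0], 0.9), ([250.0, 226.0], 0.31)]
tray_in [([285.0, 287.0], 0.64), ([250.0, 149.0], 0.53)]
beaker_50 [([286.0, 287.0], 0.71), ([249.0, 183.0], 0.7), ([268.0, 215.0], 0.51)]
vial_free [([250.0, 227.0], 0.58)]
screwdriver [([209.0, 221.0], 0.5)]
top [[348.0, 0.0, 257.0], [0.0, 348.0, 192.0], [0.0, 0.0, 1.0]] [ 0.394 -0.     1.097] [ 0.13 -0.02 -0.99]
stand [([178.0, 191.0], 0.89)]
cover_hinge [([176.0, 159.0], 0.66), ([178.0, 191.0], 0.23)]
cover_ridge [([170.0, 182.0], 0.84), ([341.0, 198.0], 0.26)]
cover_bar [([165.0, 204.0], 0.74)]
mould [([171.0, 196.0], 0.48)]
casting [([170.0, 199.0], 0.6)]
tray [([344.0, 198.0], 0.66)]
tray_in [([343.0, 196.0], 0.93)]
beaker_50 [([241.0, 186.0], 0.51), ([343.0, 197.0], 0.23)]
vial_free [([257.0, 206.0], 0.53)]
screwdriver [([246.0, 237.0], 0.7)]
1.2 [ 1.77910492e-01  9.84046674e-01  1.57746512e-05 -6.22215747e-06] 0.08521490221010664
```

View pics/a.png

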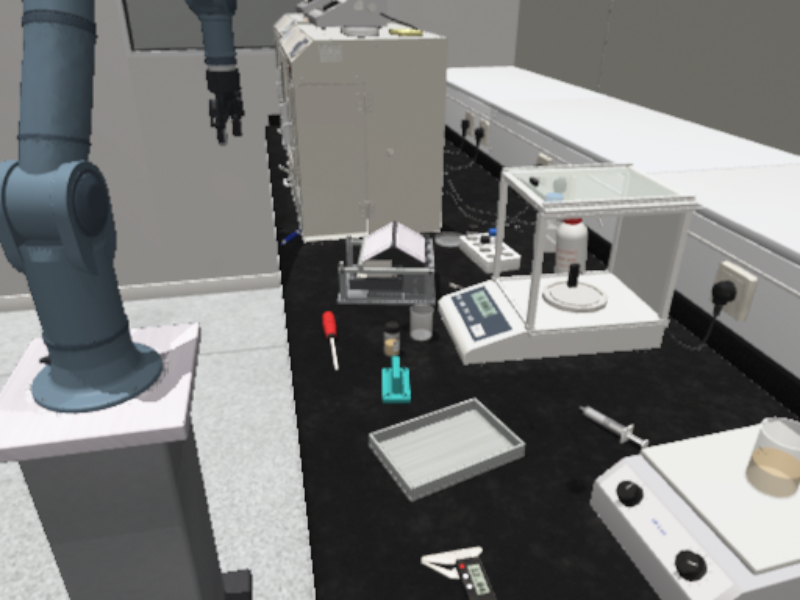

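View pics/b.png

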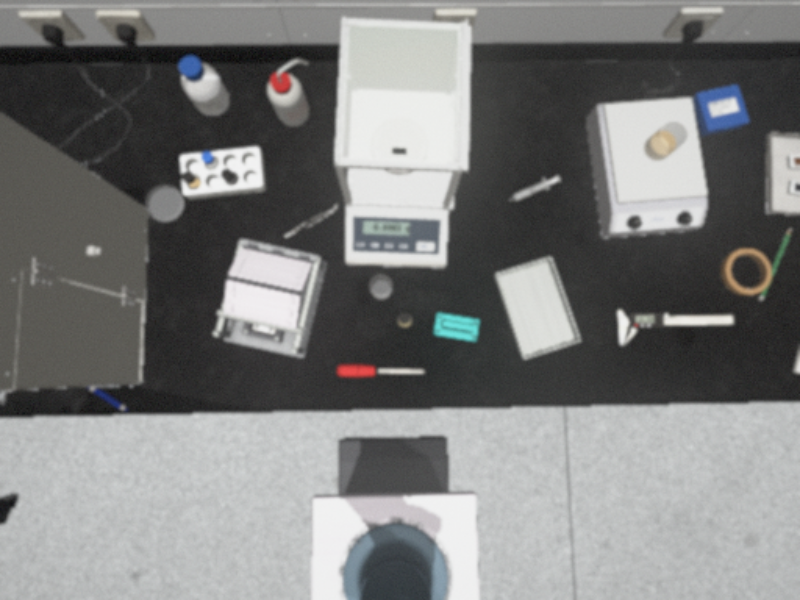

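The pictures show the stand on the left (top ~(268,300) of 800x600), with the cover partly closed. The tray is on the right (540,307), and the balance is between them. The only castings visible are the turquoise decoy at (457,327) top / (396,383) side and something white under the cover at (262,328). The white one in the mould fits the description. Next I'll measure with both cameras and the wrist.

```bash
cat > h.py <<'E'
from bench import *
import cv2,numpy as np
from scipy.spatial.transform import Rotation as R
def ray(p,uv):
    T=np.linalg.inv(p["camera_from_world"]); d=T[:3,:3]@np.linalg.solve(p["K"],[uv[0],uv[1],1.]); return T[:3,3],d/np.linalg.norm(d)
def onz(p,uv,z):
    o,d=ray(p,uv); return o+d*(z-o[2])/d[2]
def tri(obs):
    A=0;b=0;L=[]
    for p,uv in obs:
        o,d=ray(p,uv);P=np.eye(3)-np.outer(d,d);A=A+P;b=b+P@o;L.append((o,P))
    x=np.linalg.solve(A,b); return x,max(np.linalg.norm(P@(x-o)) for o,P in L)
def proj(p,X):
    c=p["camera_from_world"]@np.r_[X,1]; q=p["K"]@c[:3]; return q[:2]/q[2]
def down(yaw):  # tool z down; tool x axis at heading yaw
    return (R.from_euler('z',yaw)*R.from_euler('x',np.pi)).as_quat()
E
python3 - <<'E'
from h import *
np.set_printoptions(precision=4,suppress=True)
pt=camera_params("top");ps=camera_params("side")
T={"stand":([178,191],[249,181],0),"hinge":([176,159],[275,160],.084),"ridge":([170,182],[251,153],.12),"bar":([165,204],[235,158],.084),"tray_in":([343,196],[285,287],.004),"beaker":([241,186],[268,215],0),"vial":([257,206],[250,227],0),"screw":([246,237],[209,221],0)}
for n,(a,b,z) in T.items(): print(n,onz(pt,a,z),onz(ps,b,z),*tri([(pt,a),(ps,b)]))
# stand base corners / tray corners in top view (800x600 -> /1.5625)
print("oven corner top px",onz(pt,[145/1.5625,385/1.5625],.4),onz(pt,[145/1.5625,210/1.5625],.4))
pw=camera_params("wrist");print(np.linalg.inv(pw["camera_from_world"]),pw["K"],read_eef_pos(),R.from_quat(read_tcp_rot()).as_matrix())
E
```

```text
stand [0.541  0.2261 0.    ] [0.543  0.2491 0.    ] [0.5386 0.2236 0.0125] 0.0007512852490604269
hinge [0.6253 0.2156 0.084 ] [0.6225 0.215  0.084 ] [0.6241 0.2158 0.0838] 0.0012893573222599042
ridge [0.5509 0.2241 0.12  ] [0.54  0.202 0.12 ] [0.5489 0.2268 0.1102] 0.003630287984902392
bar [0.4922 0.246  0.084 ] [0.4979 0.2583 0.084 ] [0.4936 0.2444 0.0898] 0.0020092822330149574
tray_in [ 0.5157 -0.297   0.004 ] [ 0.512  -0.2961  0.004 ] [ 0.5138 -0.2965  0.0044] 0.0018849584707425612
beaker [0.5537 0.0266 0.    ] [0.5515 0.0161 0.    ] [ 0.5545  0.0267 -0.0065] 0.00017382451417575752
vial [ 0.489  -0.0231  0.    ] [ 0.4877 -0.0366  0.    ] [ 0.4901 -0.0234 -0.0085] 0.00034040068304980094
screw [0.3924 0.0131 0.    ] [0.3811 0.0175 0.    ] [0.3866 0.0135 0.0021] 0.005798405006915679
oven corner top px [0.3804 0.3091 0.4   ] [0.6069 0.3181 0.4   ]
[[ 0.3497  0.8899  0.293   0.152 ]
 [ 0.9369 -0.3317 -0.1107  0.6365]
 [-0.0013  0.3132 -0.9497  0.3739]
 [ 0.      0.      0.      1.    ]] [[318.5745   0.     253.1168]
 [  0.     318.5745 196.6906]
 [  0.       0.       1.    ]] [0.2276 0.6089 0.2503] [[-0.9367  0.3501 -0.    ]
 [ 0.3501  0.9367  0.    ]
 [ 0.      0.     -1.    ]]
```

```bash
python3 - <<'E'
from h import *
np.set_printoptions(precision=4,suppress=True)
pt=camera_params("top");ps=camera_params("side")
k=1.5625
for uv in [(303,240),(430,235)]: print("oven base side cam",onz(ps,np.array(uv)/k,0))
for h in (.5,.7): print([onz(pt,np.array(uv)/k,h) for uv in [(143,385),(145,205),(0,112),(0,392)]])
print("oven tri", tri([(ps,np.array((283,48))/k),(pt,np.array((143,385))/k)]), tri([(ps,np.array((445,38))/k),(pt,np.array((147,207))/k)]))
r=.4
q=down(0)
q0=read_qpos();print(q0)
for p in [(.2,.35,.3),(.25,.3,.35),(.36,.2,.35),(.42,.2,.40)]:
    for yaw in (-.22,-.22+np.pi,-.22+np.pi/2,-.22-np.pi/2): 
        s=inverse_kinematics(p,down(yaw)); print(p,round(yaw,2),s is not None and np.round(s,2))
E
```

```text
oven base side cam [0.3792 0.5389 0.    ]
oven base side cam [0.7033 0.507  0.    ]
[array([0.3823, 0.2668, 0.5   ]), array([0.5821, 0.2727, 0.5   ]), array([0.6938, 0.441 , 0.5   ]), array([0.3779, 0.418 , 0.5   ])]
[array([0.3862, 0.1773, 0.7   ]), array([0.519 , 0.1812, 0.7   ]), array([0.5933, 0.2932, 0.7   ]), array([0.3832, 0.2779, 0.7   ])]
oven tri (array([0.3686, 0.2805, 0.4713]), np.float64(0.013170054235754762)) (array([0.6206, 0.2738, 0.4786]), np.float64(0.034044717369301696))
[-1.3108  0.3829  0.0439  1.5979 -0.0179  1.1612 -0.0499]
(0.2, 0.35, 0.3) -0.22 [ 0.14 -0.24 -1.12  2.04 -0.23  1.21 -2.67]
(0.2, 0.35, 0.3) 2.92 [-1.21 -0.15  0.05  2.09  0.01  1.2   0.19]
(0.2, 0.35, 0.3) 1.35 [-1.4  -0.16  0.22  2.09  0.04  1.21 -1.41]
(0.2, 0.35, 0.3) -1.79 [-1.06 -0.14 -0.09  2.08 -0.01  1.2   1.78]
(0.25, 0.3, 0.35) -0.22 [ 0.07 -0.27 -0.87  2.   -0.21  1.32 -2.52]
(0.25, 0.3, 0.35) 2.92 [-1.12 -0.22  0.12  2.04  0.03  1.32  0.34]
(0.25, 0.3, 0.35) 1.35 [-1.29 -0.24  0.26  2.04  0.06  1.33 -1.27]
(0.25, 0.3, 0.35) -1.79 [-1.   -0.21  0.02  2.03  0.    1.32  1.94]
(0.36, 0.2, 0.35) -0.22 [-1.14 -0.22  0.46  2.01  0.1   1.32 -2.5 ]
(0.36, 0.2, 0.35) 2.92 [-0.92 -0.19  0.28  2.01  0.05  1.32  0.69]
(0.36, 0.2, 0.35) 1.35 [-1.08 -0.21  0.41  2.01  0.09  1.32 -0.92]
(0.36, 0.2, 0.35) -1.79 [-0.84 -0.18  0.21  2.    0.04  1.31  2.27]
(0.42, 0.2, 0.4) -0.22 [-1.1  -0.12  0.53  1.84  0.06  1.41 -2.38]
(0.42, 0.2, 0.4) 2.92 [-0.87 -0.09  0.31  1.83  0.03  1.4   0.79]
(0.42, 0.2, 0.4) 1.35 [-1.04 -0.11  0.47  1.83  0.05  1.41 -0.8 ]
(0.42, 0.2, 0.4) -1.79 [-0.79 -0.09  0.24  1.82  0.02  1.4   2.37]
```

```bash
python3 - <<'E'
from h import *
import json
np.set_printoptions(precision=4,suppress=True)
q=down(2.92)
move_ptp((.25,.3,.35),q)
obs={}
for i,P in enumerate([(.40,.20,.36),(.48,.24,.32)]):
    move_ptp(P,q); p=camera_params("wrist"); im=read_camera("wrist")
    cv2.imwrite(f"pics/w{i}.png",cv2.resize(im[:,:,::-1],(800,600)))
    for n in ["stand","cover_hinge","cover_ridge","cover_bar","mould","casting"]:
        d=tip_of("wrist",n)
        if d: obs.setdefault(n,[]).append((p,d[0]["at"])); print(n,np.round(d[0]["at"]),round(d[0]["confidence"],2),onz(p,d[0]["at"],.084 if 'cover' in n else .02))
T={"stand":([178,191],0),"cover_hinge":([176,159],0),"cover_ridge":([170,182],0),"cover_bar":([165,204],0)}
for n,o in obs.items(): print(n,*tri(o), *(tri(o+[(camera_params("top"),T[n][0])]) if n in T else []))
print(read_time_s(),read_qpos())
E
```

```text
stand [289. 227.] 0.57 [0.5303 0.2283 0.02  ]
cover_hinge [292. 294.] 0.63 [0.6078 0.2128 0.084 ]
cover_ridge [301. 272.] 0.65 [0.5735 0.2319 0.084 ]
cover_bar [299. 211.] 0.85 [0.4822 0.2448 0.084 ]
casting [ 67. 235.] 0.91 [ 0.4674 -0.1197  0.02  ]
stand [258. 195.] 0.56 [0.5353 0.2327 0.02  ]
cover_hinge [254. 265.] 0.77 [0.6054 0.2116 0.084 ]
cover_ridge [258. 236.] 0.94 [0.5665 0.2254 0.084 ]
cover_bar [258. 170.] 0.72 [0.485  0.2435 0.084 ]
casting [  6. 206.] 0.83 [ 0.4743 -0.1184  0.02  ]
stand [ 0.549   0.2297 -0.0222] 0.0005982998025995885 [ 0.5439  0.2294 -0.011 ] 0.0018276310894433305
cover_hinge [0.5978 0.2132 0.0976] 0.0002483290300935642 [0.6242 0.2136 0.0622] 0.008629713570252912
cover_ridge [0.5451 0.2299 0.1296] 0.0005537830977497678 [0.553  0.2282 0.1138] 0.002991966770730401
cover_bar [0.4862 0.2443 0.076 ] 0.0012769023110116202 [0.4897 0.2458 0.0713] 0.004867395007283765
casting [ 0.4782 -0.1432 -0.0099] 0.0017233800238334617
4.3583 [-0.9746  0.1071  0.4705  1.8066 -0.0523  1.2385  0.8598]
```

View pics/w1.png

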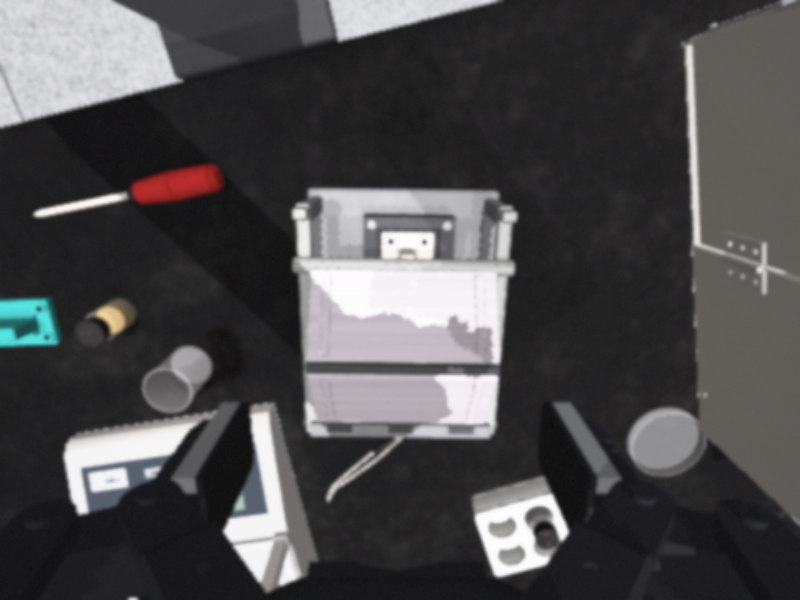

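The white bracket (408,243) sits in the dark mould under the cover, with the bar at row 266 and the ridge at row 368. The only look-alike is the turquoise one at (25,325). I'll fit the stand pose from these edges.

```bash
python3 - <<'E'
from h import *
import json
from scipy.optimize import least_squares
np.set_printoptions(precision=4,suppress=True)
p=camera_params("wrist");pt=camera_params("top");k=1.5625
def model(v):
    x,y,w,a=v; c,s=np.cos(w),np.sin(w)
    L=[(-.1,.082,.01),(-.1,-.082,.01),(.078-.15*np.cos(a),.081,.084),(.078-.15*np.cos(a),-.081,.084),(.078-.075*np.cos(a),.068,.084+.075*np.sin(a)),(.078-.075*np.cos(a),-.068,.084+.075*np.sin(a)),(.078,.068,.084),(.078,-.068,.084)]
    return [np.array([x+c*X-s*Y,y+s*X+c*Y,Z]) for X,Y,Z in L]
W=np.array([(499,190),(307,190),(515,266),(294,266),(499,368),(306,368),(495,430),(309,428)])/k
Tp=[([176,159],(6,7)),([170,182],(4,5)),([165,204],(2,3))]
def f(v):
    m=model(v); r=[proj(p,X)-u for X,u in zip(m,W)]
    r+=[proj(pt,(m[i]+m[j])/2)-u for u,(i,j) in Tp]
    return np.concatenate(r)
s=least_squares(f,[.545,.228,-.22,.45],loss='soft_l1'); print(s.x, f(s.x).reshape(-1,2).round(1).tolist())
json.dump(list(s.x),open("stand.json","w"))
# casting: foot front edge centre (408,232)/k at z=.03, mould front edge (408,215)/k at .034
x,y,w,a=s.x
for uv,z in [((408,232),.03),((409,215),.034)]:
    d=onz(p,np.array(uv)/k,z)[:2]-[x,y]; print("stand frame",np.array([np.cos(w)*d[0]+np.sin(w)*d[1],-np.sin(w)*d[0]+np.cos(w)*d[1]]))
def S(X,Y,Z): return (x+np.cos(w)*X-np.sin(w)*Y,y+np.sin(w)*X+np.cos(w)*Y,Z)
# feasibility of tilted push
t=np.deg2rad(40)
for yaw,sg in ((w+np.pi,1),(w,-1)):
  Q=R.from_quat(down(yaw))*R.from_euler('y',sg*t); print(Q.as_matrix()[:,2])
  for X in (-.1,.04): r=inverse_kinematics(S(X,0,.09),Q.as_quat()); print(S(X,0,.09),r)
E
```

```text
[ 0.5402  0.2319 -0.2242  0.4884] [[-0.2, 2.7], [-0.1, 2.3], [-1.3, 0.4], [0.4, -0.0], [-0.2, 0.1], [1.9, -0.2], [-6.5, -4.5], [7.1, -3.5], [0.3, 3.0], [-1.8, -0.2], [0.7, 1.7]]
stand frame [-0.0708  0.0042]
stand frame [-0.0854  0.0048]
[-0.6267  0.1429 -0.766 ]
(np.float64(0.4426979962178095), np.float64(0.25411989849028926), 0.09) [-0.7633  0.746   0.5143  1.6992 -0.6388  1.5052  1.3812]
(np.float64(0.5791949571591264), np.float64(0.222997886123082), 0.09) [-0.6412  0.9624  0.6015  1.339  -0.6818  1.7066  1.4335]
[-0.6267  0.1429 -0.766 ]
(np.float64(0.4426979962178095), np.float64(0.25411989849028926), 0.09) [-1.1346  1.0929  1.1414  1.7162 -1.0137  1.8155 -1.4365]
(np.float64(0.5791949571591264), np.float64(0.222997886123082), 0.09) [-0.8798  1.23    1.1397  1.353  -1.0532  1.9479 -1.4678]
```

```bash
cat >> h.py <<'E'
import json
def S(X,Y,Z):
    x,y,w=json.load(open("stand.json"))[:3]
    return np.array((x+np.cos(w)*X-np.sin(w)*Y,y+np.sin(w)*X+np.cos(w)*Y,Z))
def inS(P):
    x,y,w=json.load(open("stand.json"))[:3]; d=np.array(P[:2])-[x,y]
    return np.array([np.cos(w)*d[0]+np.sin(w)*d[1],-np.sin(w)*d[0]+np.cos(w)*d[1],P[2]])
def qs(tilt=0):  # tool down, camera toward stand -x, tilted so fingers point forward
    w=json.load(open("stand.json"))[2]
    return (R.from_quat(down(w+np.pi))*R.from_euler('y',-tilt)).as_quat()
E
python3 - <<'E'
from h import *
from scipy.optimize import least_squares
np.set_printoptions(precision=4,suppress=True)
p=camera_params("wrist");pt=camera_params("top");k=1.5625
L=lambda a:[(-.1,.082,.01),(-.1,-.082,.01),(.078-.15*np.cos(a),.081,.084),(.078-.15*np.cos(a),-.081,.084),(.078-.075*np.cos(a),.068,.084+.075*np.sin(a)),(.078-.075*np.cos(a),-.068,.084+.075*np.sin(a)),(.078,0,.084)]
W=np.array([(499,190),(307,190),(515,266),(294,266),(499,368),(306,368)])/k
def f(v):
    x,y,w,a=v; c,s=np.cos(w),np.sin(w)
    m=[np.array([x+c*X-s*Y,y+s*X+c*Y,Z]) for X,Y,Z in L(a)]
    r=[proj(p,X)-u for X,u in zip(m,W)]
    r+=[proj(pt,X)-u for X,u in [(m[6],[176,159]),((m[4]+m[5])/2,[170,182]),((m[2]+m[3])/2,[165,204])]]
    return np.concatenate(r)
s=least_squares(f,[.545,.228,-.22,.45],loss='soft_l1'); print(s.x, f(s.x).reshape(-1,2).round(1).tolist())
json.dump(list(s.x),open("stand.json","w"))
for uv,z in [((408,232),.03),((409,215),.034)]: print(inS(onz(p,np.array(uv)/k,z)))
t=np.deg2rad(40); print(R.from_quat(qs(t)).as_matrix()[:,2])
for X,Z in ((-.12,.15),(-.12,.088),(.04,.088)): print(S(X,0,Z),inverse_kinematics(S(X,0,Z),qs(t)))
for X,Z in ((.13,.25),(.11,.165),(0,.12)): print(S(X,0,Z),inverse_kinematics(S(X,0,Z),qs(0)))
E
```

```text
[ 0.5373  0.2324 -0.2246  0.5306] [[-0.1, 0.5], [-0.3, 0.0], [-1.5, 0.5], [0.3, 0.0], [0.2, 0.1], [1.2, -0.3], [0.2, 4.0], [-2.0, 0.2], [0.8, 1.7]]
[-0.0678  0.0044  0.03  ]
[-0.0825  0.005   0.034 ]
[ 0.6266 -0.1432 -0.766 ]
[0.4203 0.2591 0.15  ] [-1.0112  0.1458 -0.0198  2.3463  1.1112  0.7537 -0.571 ]
[0.4203 0.2591 0.088 ] [-1.1346  0.2964  0.1114  2.3702  1.2697  0.6597 -0.8004]
[0.5763 0.2234 0.088 ] [-1.3439  0.5364  0.7489  2.1958  1.0788  0.2329 -0.4245]
[0.664  0.2034 0.25  ] [-0.7712  0.5196  0.585   1.4995 -0.2972  1.2121  1.2039]
[0.6445 0.2079 0.165 ] [-0.7743  0.5649  0.5483  1.6181 -0.3272  1.0514  1.215 ]
[0.5373 0.2324 0.12  ] [-0.8609  0.4433  0.466   1.8784 -0.2532  0.8779  1.0756]
```

```bash
python3 - <<'E'
from h import *
np.set_printoptions(precision=4,suppress=True)
t=np.deg2rad(33);q=qs(t)
for X in (-.12,-.05,.03,.055): print(X,inverse_kinematics(S(X,0,.091),q))
move_ptp(S(-.12,0,.20),q); move_gripper(0.0,30)
movel(S(-.12,0,.091),q,.2); f0=read_ft_force()
print(f0,read_time_s(),inS(read_eef_pos()))
movel(S(-.06,0,.091),q,.1); print(read_ft_force()-f0)
movel(S(.0,0,.091),q,.1); print(read_ft_force()-f0)
X=.0
while X<.06:
    X+=.005; movel(S(X,0,.091),q,.08); d=read_ft_force()-f0; print(round(X,3),d,inS(read_eef_pos())[0])
    if np.linalg.norm(d)>14: break
cv2.imwrite("pics/s2.png",cv2.resize(read_camera("side")[100:260,180:340,::-1],(600,600),interpolation=cv2.INTER_CUBIC))
print(read_time_s())
E
```

```text
-0.12 [-1.1226  0.2534  0.1767  2.3393  1.0398  0.57   -0.5128]
-0.05 [-1.1813  0.3279  0.4139  2.2661  0.9666  0.4383 -0.3236]
0.03 [-1.1987  0.4492  0.6166  2.1563  0.6795  0.3025  0.0462]
0.055 [-1.1704  0.4841  0.6376  2.1162  0.5664  0.2801  0.1811]
[-0.2505  0.168   0.065 ] 6.7917 [-0.1198  0.0004  0.0913]
[-0.0377 -1.3889  0.2609]
[0.2865 0.2406 0.6646]
0.005 [ 0.6816 -0.1164 -0.2215] 0.004923725408759079
0.01 [-0.0564 -0.6819 -0.6831] 0.010374904092960865
0.015 [ 0.7818 -0.2893  0.7527] 0.015521326822362206
0.02 [0.0897 0.8223 0.2891] 0.020515990275345956
0.025 [ 0.3823  0.051  -0.3192] 0.02550514806501764
0.03 [ 1.3103  0.0207 -0.7764] 0.03045983691771807
0.035 [-0.1259 -0.1078 -0.6001] 0.03549834649948496
0.04 [ 0.603  -1.1756 -0.2633] 0.040464118956941124
0.045 [-6.164   1.6701  0.4616] 0.042219684183084485
0.05 [-10.6954   2.5521  -0.5578] 0.04403695682325577
0.055 [-16.2241   3.0124  -1.3615] 0.045990065050172675
11.0917
```

View pics/s2.png

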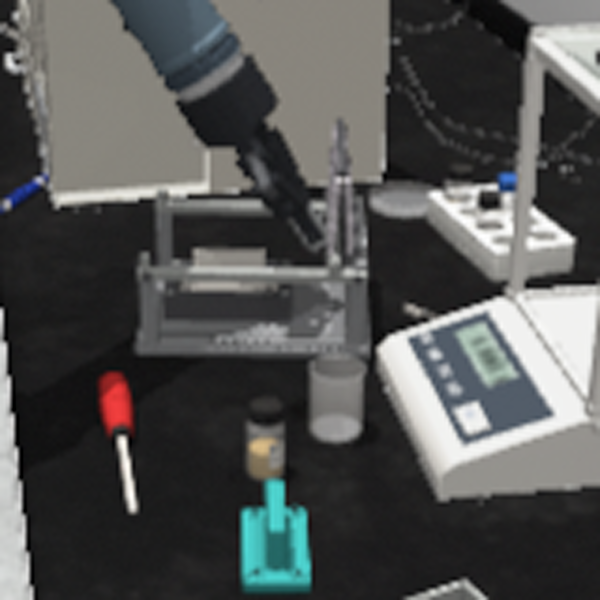

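Panels stand upright together at (340,190), and force built up at the stop where I expected it. Next I'll retreat and measure the bracket from two wrist positions.

```bash
python3 - <<'E'
from h import *
np.set_printoptions(precision=4,suppress=True)
movel(S(0,0,.10),None,.2); movel(S(-.06,0,.2),None,.3)
obs={}; ims=[]
for P in [(-.055,0,.25),(-.06,-.05,.32)]:
    move_ptp(S(*P),qs()); p=camera_params("wrist"); im=read_camera("wrist"); ims.append(im)
    for n in ["mould","casting"]:
        for d in tip_of("wrist",n)[:2]:
            print(n,np.round(d["at"]),round(d["confidence"],2),inS(onz(p,d["at"],.02 if n=="casting" else .01)))
    np.save(f"cam{len(ims)}.npy",p["camera_from_world"])
cv2.imwrite("pics/w3.png",np.hstack([cv2.resize(i[60:340,150:360,::-1],(390,520),interpolation=cv2.INTER_CUBIC) for i in ims]))
move_gripper(.055); print(read_time_s())
E
```

```text
casting [254. 193.] 0.57 [-0.0254 -0.002   0.02  ]
casting [290. 179.] 0.79 [-0.026   0.0009  0.02  ]
casting [ 37. 204.] 0.69 [ 0.011  -0.3556  0.02  ]
14.225
```

View pics/w3.png

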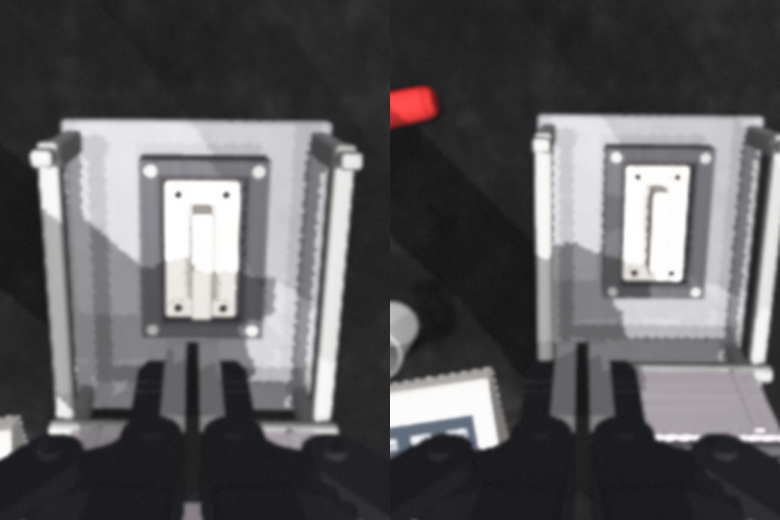

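Both views show the white bracket in the dark mould: web top left view x 192–213, rows 212–318. Its foot corners are clear, so I'll triangulate them.

```bash
python3 - <<'E'
from h import *
np.set_printoptions(precision=4,suppress=True)
K=camera_params("wrist")["K"]
A={"K":K,"camera_from_world":np.load("cam1.npy")};B={"K":K,"camera_from_world":np.load("cam2.npy")}
sc=390/210
l=lambda u,v:np.array((u/sc+150,v*280/520+60)); r=lambda u,v:l(u-390,v)
for n,a,b in [("f-",(163,180),(624,165)),("f+",(240,181),(690,165)),("r-",(164,317),(622,279)),("r+",(238,319),(686,283)),("webfront top",(202,214),(659,191)),("webrear top",(202,318),(661,277)),("mould f-",(141,157),(605,147)),("mould f+",(268,157),(713,147)),("mould r+",(261,337),(702,297))]:
    X,e=tri([(A,l(*a)),(B,r(*b))]); print(n,inS(X),round(e,4),inS(onz(A,l(*a),.061 if "web" in n else .034 if "mould" in n else .03)),inS(onz(B,r(*b),.061 if "web" in n else .034 if "mould" in n else .03)))
E
```

```text
f- [-0.0679 -0.0201  0.023 ] 0.0001 [-0.0692 -0.0197  0.03  ] [-0.0692 -0.0206  0.03  ]
f+ [-0.07    0.0247  0.0362] 0.0002 [-0.0686  0.0252  0.03  ] [-0.0692  0.0258  0.03  ]
r- [ 0.0147 -0.0204  0.0361] 0.0006 [ 0.0181 -0.0205  0.03  ] [ 0.0165 -0.0202  0.03  ]
r+ [0.015  0.0256 0.0407] 0.0006 [0.0194 0.0261 0.03  ] [0.0197 0.0279 0.03  ]
webfront top [-0.0535  0.0028  0.0463] 0.0006 [-0.0566  0.0027  0.061 ] [-0.0573  0.0006  0.061 ]
webrear top [-0.0013  0.0027  0.0738] 0.0002 [0.0047 0.003  0.061 ] [0.0033 0.0045 0.061 ]
mould f- [-0.0799 -0.0336  0.0146] 0.0003 [-0.0832 -0.0318  0.034 ] [-0.0823 -0.0343  0.034 ]
mould f+ [-0.0821  0.0411  0.0295] 0.0004 [-0.0832  0.0405  0.034 ] [-0.0823  0.0402  0.034 ]
mould r+ [0.0311 0.0407 0.0309] 0.0004 [0.0299 0.0406 0.034 ] [0.0294 0.0398 0.034 ]
```

Heights agree with the text: web top ~.060 on average, foot ~.034. The bracket centre is at stand (-0.026, 0.0025). Grasping now.

```bash
python3 - <<'E'
from h import *
np.set_printoptions(precision=4,suppress=True)
q=qs(); c=(-.026,.0025)
move_ptp(S(*c,.15),q); f0=read_ft_force(); movel(S(*c,.056),q,.12)
print(read_ft_force()-f0,read_eef_pos()[2])
print(move_gripper(0.0,45),read_finger_gap(),read_grasp_force(),read_ft_force()-f0)
movel(S(*c,.075),q,.05); print(read_finger_gap(),read_grasp_force(),read_ft_force()-f0)
movel(S(*c,.22),q,.2); print(read_finger_gap(),read_grasp_force(),read_ft_force()-f0,read_time_s())
im=read_camera("side");cv2.imwrite("pics/s4.png",cv2.resize(im[80:240,150:310,::-1],(500,500),interpolation=cv2.INTER_CUBIC))
# tray yaw/centre from top camera
pt=camera_params("top");C=np.array([onz(pt,np.array(u)/1.5625,.022) for u in [(495,272),(551,258),(580,340),(524,358)]]);print(C,C.mean(0),tip_of("side","casting")[:2])
v=(C[0]+C[1]-C[2]-C[3]);yaw=np.arctan2(v[1],v[0]);print(yaw)
for y in (yaw,yaw+np.pi): print(inverse_kinematics((.514,-.297,.06),down(y)))
E
```

```text
[-0.9037 -0.842  -1.7405] 0.056923079372184285
False 0.011223414440543566 44.61840569972992 [-1.0072 -0.3286  2.0767]
0.011226689895207961 44.0710186958313 [-0.6301 -0.6801 -1.3184]
0.011413857712724027 44.07341122627258 [-0.8207 -0.2382 -2.5583] 17.775
[[ 0.5845 -0.2128  0.022 ]
 [ 0.6114 -0.3277  0.022 ]
 [ 0.4447 -0.3767  0.022 ]
 [ 0.4113 -0.2632  0.022 ]] [ 0.513  -0.2951  0.022 ] [{'at': [254.5, 246.9], 'confidence': 0.98}, {'at': [240.6, 127.2], 'confidence': 0.59}]
0.28441332706500005
[-0.1171  0.6299  0.7249  1.8903 -0.556   0.8332 -0.3865]
[ 0.092   0.5505  0.4487  1.8809 -0.3276  0.7828  2.5731]
```

View pics/s4.png

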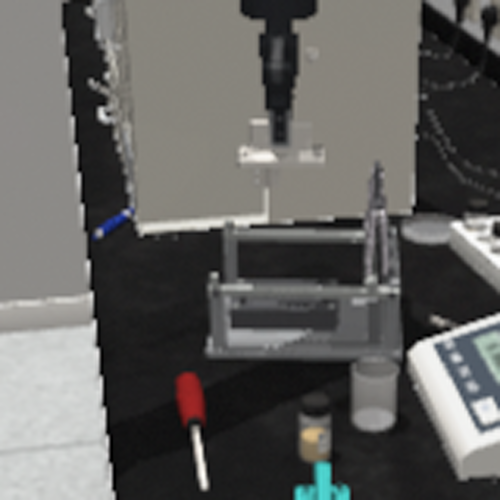

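The bracket hangs level in the gripper at (282,150), and the cover has stayed folded. Next I'll carry it in front of the balance to the tray.

```bash
python3 - <<'E'
from h import *
np.set_printoptions(precision=4,suppress=True)
w=json.load(open("stand.json"))[2]; yt=.29+np.pi; ys=w+np.pi
move_ptp((.44,0,.22),down((ys+yt)/2))
t=(.514,-.296)
move_ptp((*t,.15),down(yt)); print(read_finger_gap(),read_grasp_force(),read_time_s())
q=down(yt); movel((*t,.055),q,.12); pause(.1); f0=read_ft_force()
z=.055
F=[]
while z>.034:
    z-=.0015; movel((*t,z),q,.04); d=np.mean([read_ft_force()-f0 for _ in range(4)],0)[2]; F.append(round(d,1))
    if d>5: break
print(z,read_eef_pos(),F,read_time_s())
im=read_camera("side");cv2.imwrite("pics/s5.png",cv2.resize(im[200:340,220:360,::-1],(560,560),interpolation=cv2.INTER_CUBIC))
E
```

```text
0.011395346842365284 44.08804714679718 20.0583
0.03999999999999999 [ 0.5143 -0.2962  0.0407] [np.float64(-0.3), np.float64(0.7), np.float64(0.7), np.float64(-0.2), np.float64(0.7), np.float64(-0.1), np.float64(1.7), np.float64(0.3), np.float64(1.7), np.float64(5.6)] 23.6
```

View pics/s5.png

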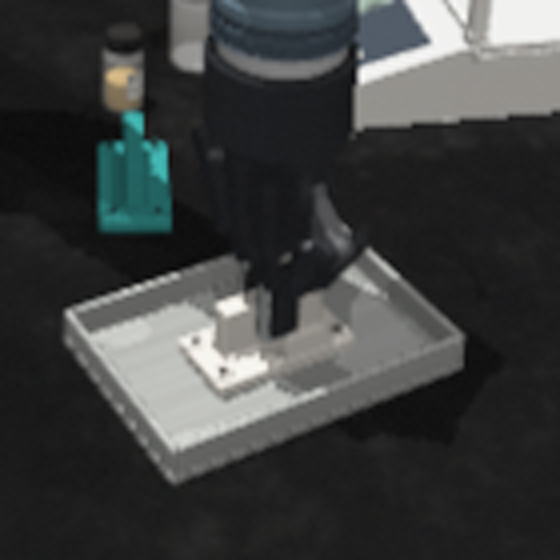

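Bracket sits flat inside the tray, and contact came at the expected height. Now I'll release it and go behind the cover.

```bash
python3 - <<'E'
from h import *
np.set_printoptions(precision=4,suppress=True)
move_gripper(.04); pause(.2)
movel((.514,-.296,.16),None,.15)
print(tip_of("side","casting")[:1] if read_camera("side") is not None else 0)
q=qs(); w=json.load(open("stand.json"))[2]
move_ptp((.44,0,.27),down(w+np.pi)); move_gripper(0.0)
move_ptp(S(.05,0,.28),q)
move_ptp(S(.125,0,.25),q)
def tcp(a,off=.004): 
    return S(.078-.065*np.cos(a)+off*np.sin(a)+.011,0,.084+.065*np.sin(a)+off*np.cos(a)+.019)
P=tcp(1.49); movel(S(.125,0,P[2]),q,.2); f0=read_ft_force(); print(P,read_time_s())
movel(tcp(1.49,.012),q,.08); print(read_ft_force()-f0)
for a in np.arange(1.45,.24,-.1):
    movel(tcp(a),q,.1); d=np.linalg.norm(read_ft_force()-f0); print(round(a,2),(read_ft_force()-f0))
    if d>20: break
im=read_camera("side");cv2.imwrite("pics/s6.png",cv2.resize(im[90:230,170:310,::-1],(560,560),interpolation=cv2.INTER_CUBIC)); print(read_time_s(),inS(read_eef_pos()))
E
```

```text
[{'at': [287.7, 284.4], 'confidence': 0.95}]
[0.6228 0.2128 0.1681] 29.0083
[-0.0245 -0.1905 -0.0776]
1.45 [-0.78    0.694   0.0377]
1.35 [-0.2787  0.0144 -0.022 ]
1.25 [-1.2946 -0.2482  0.4183]
1.15 [-1.5335  0.2416 -0.4577]
1.05 [-0.7193  0.5813  0.17  ]
0.95 [-1.1909  0.2147 -1.1085]
0.85 [-0.9963 -0.4996 -0.2694]
0.75 [-1.3929  0.5222 -0.4749]
0.65 [-0.7305 -0.1451 -0.1184]
0.55 [-0.144  -0.1775 -0.3743]
0.45 [-0.8682  0.2069 -0.4562]
0.35 [-1.2304  0.5084 -0.0318]
0.25 [0.5844 1.7744 0.2203]
32.8333 [0.0272 0.0001 0.123 ]
```

View pics/s6.png

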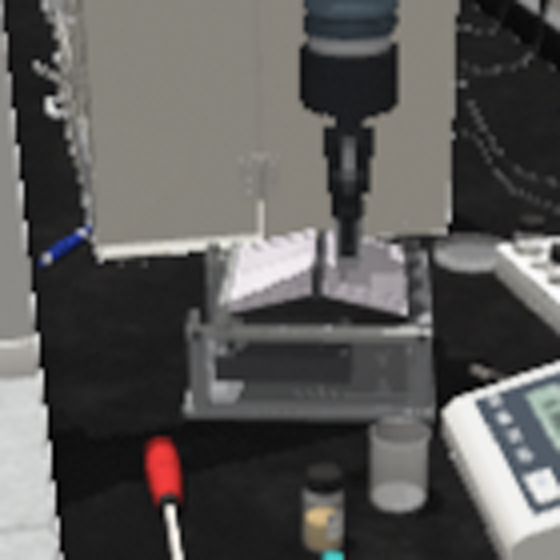

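The cover is mostly unfolded and the fingers rest on the rear panel just behind the ridge at (330,265). I'll press down to the stop.

```bash
python3 - <<'E'
from h import *
np.set_printoptions(precision=4,suppress=True)
f0=read_ft_force(); P=inS(read_eef_pos()); z=P[2]
while z>.095:
    z-=.0015; movel(S(P[0],0,z),None,.04); d=np.mean([read_ft_force()-f0 for _ in range(4)],0); print(round(z,4),inS(read_eef_pos())[2].round(4),d)
    if np.linalg.norm(d)>12: break
movel(S(P[0],0,.25),None,.2); move_ptp(S(-.055,0,.32),qs()); 
p=camera_params("wrist"); im=read_camera("wrist"); cv2.imwrite("pics/w7.png",cv2.resize(im[:,:,::-1],(800,600)))
d=tip_of("wrist","cover_bar"); print(d[:1]); print(inS(onz(p,d[0]["at"],.084)) if d else 0,read_time_s())
E
```

```text
0.1215 0.1226 [-2.2495 -0.7327  5.8269]
0.12 0.1224 [-4.5833 -2.0441 13.7305]
[{'at': [255.9, 155.2], 'confidence': 0.71}]
[-0.0682  0.0019  0.084 ] 34.7417
```

View pics/w7.png

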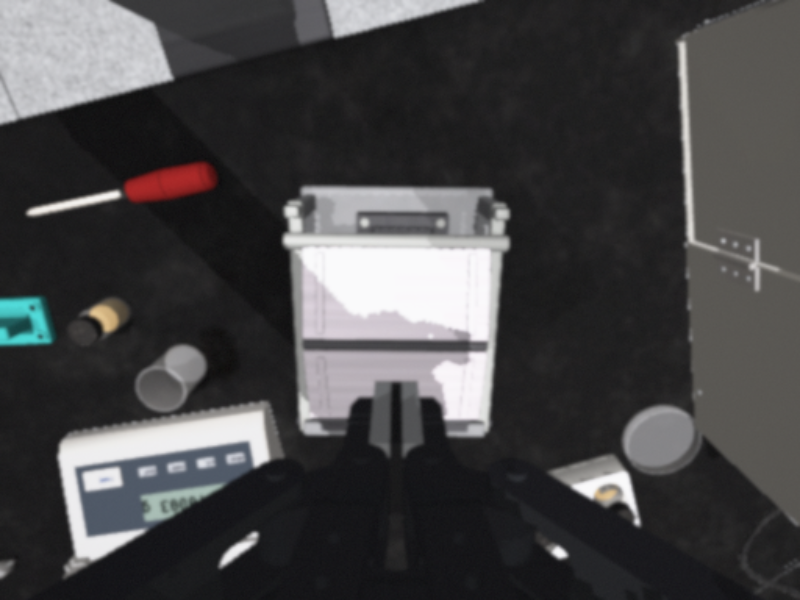

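The bar is at stand x = -0.068, against -0.067 at the stop, so the cover is closed and pressing met firm resistance. The bystanders are where they were, so I'm handing in.

```bash
python3 -c "
from bench import *
print(sign_off(),read_time_s())"
```

```text
the job is handed in; nothing more can be done
the job is handed in; nothing more can be done
```

The job is handed in at about 35 s on the robot clock: I folded the cover up, set the bracket down flat on its foot plate in the tray and let go, then unfolded the cover to its stop over the empty mould. The beaker, vial and screwdriver were not touched; the hand-in returned no verdict.

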